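# Set the guide rail of an adapter lane

## Task

One of the three plug-in adapters has fallen out of the test lane: stand it upright, prongs up and turned squarely like the other two, in the empty part of the lane beside them. Then turn the black adjuster knob clockwise until the blue guide rail seats against all three adapters, and back it off a quarter turn so that they can be lifted out freely. Finish while still holding the knob there, gripped and still, so that I can tighten its lock nut; do not let go of it, and leave the other things on the bench where they are.

Things in the scene. Friction and masses are not known exactly. Their poses are not given: they have to be found in the camera images.
- lane_fixture: low aluminium test-lane fixture fixed to the bench, 190 x 224 mm; origin at the bench under its centre, +x away from the robot, +y along the lane to the left. Plate top at z 12 mm. The lane lies between the black fence (face at x = +70) and the sliding blue rail, and ends at low lips (y = -102, +102; 26 mm high). Fence and rail tops are at z 30 mm, grey gear block under the knob 34 mm
- fence_face (a point): point on the plate at the foot of the fence's lane-side face, half way along the lane; axes as the fixture's
- lane_rail: sliding blue guide rail, 190 mm long along y, 14 mm thick, with a slippery white plastic face strip (the fence has one too); origin at the plate, half way along the foot of its lane-side face; it moves along the fixture's x, towards the fence as the knob turns clockwise. Lane width = x from here to fence_face
- knob_head (a point): black knurled round knob, 32 mm diameter with a white index line, on a vertical axis at the fixture's x = -60, y = 0 mm; origin on the axis at the knob's underside, 45 mm above the bench; the grip band lies 6 to 28 mm above this origin: grip it from above
- adjuster (a joint): knob angle in rad: 0 with the rail fully back (lane 64 mm wide), growing clockwise seen from above; 4 mm of rail per rad. Adapters are 44 mm across the lane, so the rail touches at 5.0 and is firmly seated by about 5.15. It stays where it is left (0.06 N m of friction) and has no stop of its own before 6.0: seating is felt as a sharp rise of the turning moment (0.25 N m is a firm seat)
- adapter_a: white plug-in adapter that stands in the lane, at its right end; block 30 (x) x 44 (y) x 62 (z) mm with two prongs to 77 mm on top; origin under it, the block spans x -13 to +17, y -22 to +22 mm, z up towards the prongs; about 85 g. In the lane its y lies across the lane and its x along it, towards the right end
- adapter_b: the same sort of adapter, standing in the lane next to adapter_a
- adapter_c: the same sort of adapter, fallen over: it lies on the bench left of the fixture on its +x face (30 mm high, 44 mm wide, origin 17 mm up), its z axis (prongs) level and pointing roughly at the fixture. Taken across its 44 mm width by a tool leaning 45 degrees towards the prongs, it stands when the tool leans 45 degrees the other way
- solder_spool: white reel of solder standing on the bench behind the work, 54 mm diameter, 46 mm high, origin under it; leave it alone
- flux_bottle: small white bottle with red needle cap standing on the bench, 35 mm diameter, 105 mm high, origin under it; leave it alone
- side_cutters: red-handled side cutters lying on the bench, 56 x 123 x 13 mm, origin under the middle; leave them alone
Mind the look-alikes: they are no part of the job. What is shaped like the adapter_c but green or orange is not meant.

How it is judged (in metres and radians):
On the way, in this order (a step that is already met when the one before it is completed fails the run):
1. the fallen adapter stands upright in the empty part of the lane, let go (angle between adapter_c's own z axis and vertical below 0.1 rad and height (world z) of adapter_c between 0.008 and 0.02 m and x of adapter_c in the frame of lane_fixture between 0.025 and 0.052 m and y of adapter_c in the frame of lane_fixture between 0 and 0.09 m and angle between the y axis of adapter_c and the x axis of lane_fixture, either way round below 0.3 rad and linear speed of adapter_c below 0.02 m/s and contact force between the fingers and adapter_c below 0.1 N), for 0.2 s.
2. the rail, driven by the knob, seats against all three standing adapters (contact force between lane_rail and adapter_a above 1 N and contact force between lane_rail and adapter_b above 1 N and contact force between lane_rail and adapter_c above 1 N and contact force between the fingers and adjuster above 1 N and value of joint adjuster above 4.8 rad), for 0.2 s.
At the end, for the whole second after the job is handed in: The knob is held still, gripped with 3 N or more, 90 +- 25 degrees back from where the rail seated; all three adapters stand upright (0.1 rad) in the lane within 10 mm of the fence, the fallen one in the part that was empty; the rail touches none of them (value of joint adjuster between 3.1 and 3.95 rad and velocity of joint adjuster between -0.1 and 0.1 rad/s and contact force between the fingers and adjuster above 3 N and angle between each of adapter_a, adapter_b, adapter_c's own z axis and vertical below 0.1 rad and x of adapter_a in the frame of lane_fixture between 0.038 and 0.052 m and x of adapter_b in the frame of lane_fixture between 0.038 and 0.052 m and x of adapter_c in the frame of lane_fixture between 0.038 and 0.052 m and y of adapter_c in the frame of lane_fixture between 0 and 0.09 m and contact force between lane_rail and adapter_a below 0.3 N and contact force between lane_rail and adapter_b below 0.3 N and contact force between lane_rail and adapter_c below 0.3 N); the arm keeps its last pose, push and grip.
It fails at once if a standing adapter is tipped over (angle between any of adapter_a, adapter_b's own z axis and vertical above 0.5 rad).
It fails at once if the solder reel, the flux bottle or the side cutters are moved by more than 20 mm (distance of any of solder_spool, flux_bottle, side_cutters from where it was at the start of the episode above 0.02 m).
It also fails if it takes over 72 s, if anything falls off the work surface, if the arm or the gripper's body presses on something with over 40 N, if the wrist force passes 120 N, or if a joint passes its speed limit or range.

## Robot

A 7-joint arm with a two-finger parallel gripper is mounted at the origin on a cart in front of the work surface, level with it; the furniture and walls round the work are solid. World frame = base frame: x ahead of the robot, y to its left, z up, the work surface at z = 0. Lengths are in mm, angles in rad, forces in N, time in s.
With the tool pointing down it reaches from about 400 to 875 mm from the base axis. Payload 6.5 kg.
Tool frame: the origin (TCP) lies at the very end of the fingers, on their centre line; the grasp point (between the pads) lies 19 mm behind it; z points along the fingers, y is the line along which they close (so a half turn about z gives the same grasp; the last joint's range is limited). The gripper opens to 85 mm and grips with 20 to 120 N. Pads are 22 mm wide; open, the fingers measure 114 mm over their backs; the gripper's body (76 mm by 85 mm) begins 54 mm behind the grasp point. The pads swing forward as they close: fully open they stand 13 mm farther back than shut.
Start: joints at [-1.225, 0.536, -0.004, 1.538, 0.003, 1.067, -0.071], TCP at [260.163, 595.655, 231.29] pointing down, gripper open.
Joint ranges: [-2.7, 2.7], [-0.37, 2.16], [-1.27, 1.26], [0.24, 2.4], [-1.31, 4.45], [0.19, 1.91], [-2.76, 2.76]. Speed limits (rad/s): [2.39, 2.39, 3.14, 3.14, 3.14, 3.14, 3.14].

## Interface

Orientations are given as a unit quaternion [w, x, y, z].
In Python, from workcell import bot, optics gives the robot as it stands.
- The arm moves only by the tool jog_arm, never from a script. Its argument "series" is a list of rows, each a list of 5 numbers: the shift along the tool's x, y, z in cm, then the turn about the tool's z in degrees, then the closure, from 0 (fully open) to 1 (shut). In form: [[dx, dy, dz, spin, grip], ...]. A call has exactly 10 rows; each row shifts and turns the commanded pose from where the row before left it, along the tool's axes as they then stand; what a row does not reach is not made up. A row lasts 1/10 s, in which the tool goes at most 50 mm and 8.59 degrees, less where a joint would pass 70% of its speed; a pose out of reach is approached as far as the arm can. A call is refused whole if a number of a shift passes 5 or a number of a turn 8.59, either way. A call with a gripper value outside its range is refused whole. The fingers move at their own pace and stop on an object; "grip_force" is the grip in N (left out, the last holds). Time passes only in rows, so rows that do not move let the fingers close, or fill a call up. It gives the time, the measured TCP pose, the force, the opening and the grip force at its end, in the units of the state.
- bot.read_state(): the state, without advancing time (a new reading comes with each control period).
- optics.get_image(name): name is "side" or "top"; returns a dict with "image" (420x560x3 uint8, red, green, blue), "fx", "fy", "cx", "cy" (pixels), "origin" and "attitude" of the camera in the world. Camera axes: x right, y down, z forward; pixel columns grow to the right and rows downward; lengths in mm; the calibration is good to about 2 mm. A picture is of the moment at which its call begins. There is no depth.
- bot.job_done(): hands the job in; it is judged then, once.
Trained networks look in a picture, given as the dict that the camera call returned (one of the last four; its "shot" number tells which), for a name from the list of things; names that differ only in an ending like _2 or _b are one class to them, and where a whole thing is asked for, a point or a joint stands for the part that bears it (a point fixed in the world has none). Each returns a list of dicts, best first, with "confidence" (0 to 1); they miss things now and then, are a little off and sometimes report something else, mostly with a low value. They report only what shows in the picture. A call takes as long as a camera call. They do not tell look-alikes from the thing itself.
- optics.silhouettes(picture, query): "mask" (420x560 bool, what is visible of it) and "rect" ([left, top, right, bottom] in pixels, round what is visible of it).
The state is a dict: "t": time; "joint_positions": joint angles; "qvel": joint speeds; "joint_efforts": joint torques, N m; "ee_pos": TCP position; "ee_rot": TCP orientation; "wrist_force": force on the tool from outside, world axes, zero at the start; "wrist_torque": the same for the moment, N m; "finger_gap": opening from 0.0 (shut) to 1.0 (fully open); "grasp_force": force on a finger pad.
Only numpy, scipy, OpenCV 4.12 (cv2) and the standard library are available. Lean on these libraries where they do the work, as an engineer would, in place of code of your own. Each camera call takes 0.05 s, during which the arm holds its last target. There are 200 camera calls.

## Working session

There is one attempt and no reset: what is moved stays moved. The work goes in short steps, Python scripts to look and compute and a tool call to move; the robot and the scene stay as the last step left them, time stands still between calls to the robot, and variables do not carry over. Pictures are saved under pics/ and viewed, at most 10 in all, crops included, and the job is handed in when it is done.

Besides the shell and the picture viewer there is one more tool, called after "Emit:" by a JSON object that holds its "name" and its "arguments", one argument or row to a line. jog_arm: Moves the arm, as the interface text tells. Its arguments: {"type":"object","properties":{"series":{"type":"array"},"grip_force":{"type":"number"}},"required":["series"]}

```bash
ls; mkdir -p pics; python3 - <<'E'
from workcell import bot, optics
import cv2
s=bot.read_state(); print(s)
for n in("top","side"):
    p=optics.get_image(n); print(n,{k:v for k,v in p.items() if k!="image"})
    cv2.imwrite(f"pics/{n}0.png",p["image"][:,:,::-1])
    for q in ("adapter_c","lane_fixture","knob_head","lane_rail","flux_bottle","solder_spool","side_cutters"):
        print(q,[(round(d["confidence"],2),[int(v) for v in d["rect"]]) for d in optics.silhouettes(p,q)][:6])
E
```

```text
pics
{'t': 0.0, 'joint_positions': array([-1.22517828,  0.5371988 , -0.00443884,  1.53887594,  0.00260916,
        1.06727547, -0.07120446]), 'qvel': array([ 9.47995700e-05,  3.25506352e-04, -1.18780400e-04,  7.64220214e-04,
        2.17358113e-04, -8.92587343e-05, -4.13102414e-04]), 'joint_efforts': array([ 4.20018368e-04, -5.83429956e+01,  1.04877301e+00, -2.59106022e+01,
        1.23368160e-02,  9.64359264e-03,  1.50463075e-05]), 'ee_pos': array([259.94619264, 595.07037608, 230.39083303]), 'ee_rot': array([-1.11835495e-04,  2.04421702e-01,  9.78882526e-01, -8.68755632e-04]), 'wrist_force': array([-0.04894215,  0.84212953,  0.76584612]), 'wrist_torque': array([ 0.01161861, -0.0218617 ,  0.02562912]), 'grasp_force': 0.0, 'finger_gap': 0.9985210115237113}
top {'fx': 405.23229937627974, 'fy': 405.23229937627974, 'cx': 281.1213444867058, 'cy': 214.03085050206982, 'origin': array([ 403.08697492,  344.5787278 , 1094.29503973]), 'attitude': array([-0.0488913 ,  0.70903467, -0.70177445,  0.04890913]), 'shot': 1}
adapter_c [(0.92, [246, 203, 275, 226]), (0.89, [218, 250, 249, 276]), (0.87, 
[... 489 characters left out ...]
16, [245, 202, 274, 223])]
side {'fx': 424.6867905477269, 'fy': 424.6867905477269, 'cx': 278.0605172227774, 'cy': 215.8953847953095, 'origin': array([ 188.72474585, 1334.60642805,  557.49755612]), 'attitude': array([ 0.08997943, -0.14438375,  0.83478775, -0.52362816]), 'shot': 2}
adapter_c [(0.91, [297, 243, 319, 268]), (0.82, [256, 226, 278, 246]), (0.79, [229, 278, 252, 310]), (0.68, [288, 169, 305, 194]), (0.68, [255, 245, 270, 268]), (0.58, [303, 164, 308, 183])]
lane_fixture [(0.74, [270, 176, 340, 215])]
knob_head []
lane_rail [(0.75, [296, 180, 321, 202])]
flux_bottle [(0.65, [230, 218, 235, 249])]
solder_spool [(0.67, [225, 205, 246, 225])]
side_cutters [(0.53, [327, 228, 348, 249])]
```

```bash
python3 - <<'E'
import cv2
a=cv2.imread("pics/top0.png")[130:330,120:440]; cv2.imwrite("pics/t1.png",cv2.resize(a,None,fx=2.5,fy=2.5,interpolation=cv2.INTER_CUBIC))
a=cv2.imread("pics/side0.png")[140:340,180:400]; cv2.imwrite("pics/s1.png",cv2.resize(a,None,fx=3,fy=3,interpolation=cv2.INTER_CUBIC))
E
```

```text
(no output)
```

View pics/t1.png

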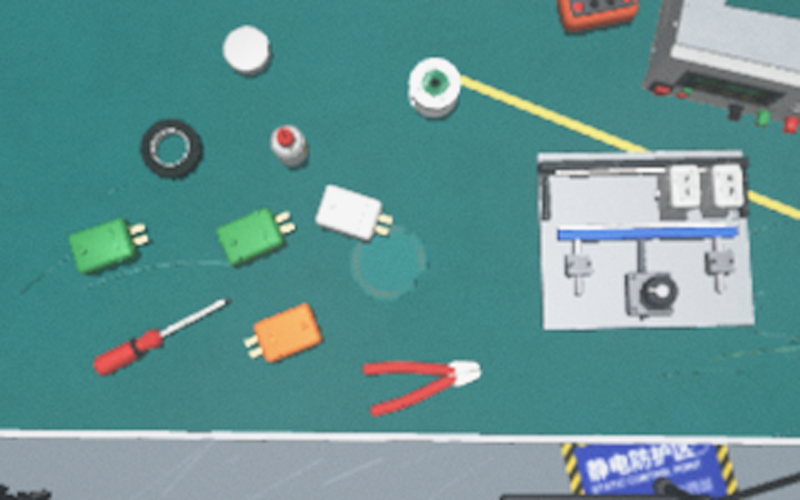

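View pics/s1.png

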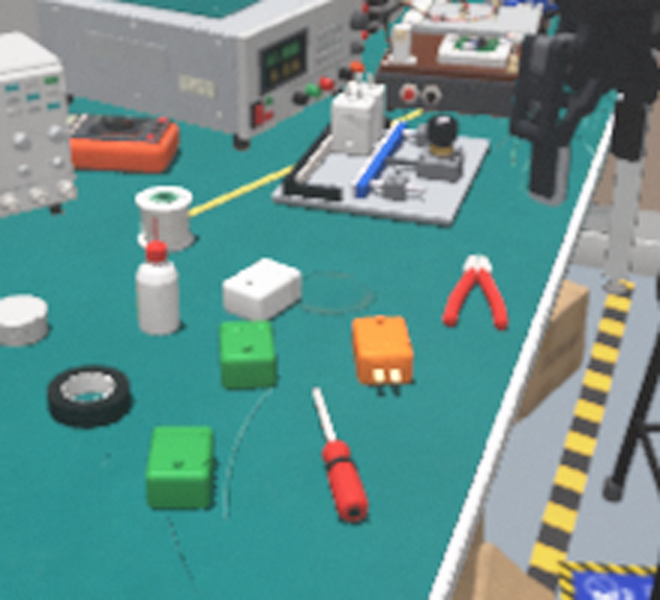

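```bash
cat > h.py <<'E'
import numpy as np, cv2
from scipy.spatial.transform import Rotation as R
def rot(q): return R.from_quat([q[1],q[2],q[3],q[0]])
def proj(p,X):
    c=rot(p["attitude"]).inv().apply(np.atleast_2d(X)-p["origin"])
    return np.c_[p["fx"]*c[:,0]/c[:,2]+p["cx"],p["fy"]*c[:,1]/c[:,2]+p["cy"]]
def ray(p,uv):
    uv=np.atleast_2d(uv).astype(float)
    return rot(p["attitude"]).apply(np.c_[(uv[:,0]-p["cx"])/p["fx"],(uv[:,1]-p["cy"])/p["fy"],np.ones(len(uv))])
def onz(p,uv,z):
    d=ray(p,uv); return p["origin"]+d*((z-p["origin"][2])/d[:,2])[:,None]
def tri(p,a,q,b):
    d,e=ray(p,a)[0],ray(q,b)[0]
    s=np.linalg.lstsq(np.c_[d,-e],q["origin"]-p["origin"],rcond=None)[0]
    A,B=p["origin"]+d*s[0],q["origin"]+e*s[1]
    return (A+B)/2,np.linalg.norm(A-B)
E
python3 - <<'E'
from workcell import bot, optics
from h import *
np.set_printoptions(precision=1,suppress=True)
t=optics.get_image("top"); s=optics.get_image("side")
P=[[260,595,231],[260,-595,231],[0,0,0]]
print(proj(t,P),proj(s,P))
T=lambda x,y:(120+x/2.5,130+y/2.5); S=lambda x,y:(180+x/3,140+y/3)
for n,a,b in [("bottle cap",(285,137),(157,250)),("spool top",(435,82),(165,197)),("knob",(658,292),(441,125)),("fix nearleft",(544,328),(451,220)),("fix farleft",(538,155),(278,197)),("c farleft",(334,186),(224,290))]:
    print(n,*tri(t,T(*a),s,S(*b)))
print(onz(t,[T(2,432),T(790,440)],0))
E
```

```text
[[158.6 339.3]
 [736.3 345.3]
 [415.  432.3]] [[375.  205.3]
 [414.8  96.2]
 [479.4 210.2]]
bottle cap [620.2 467.3  71.3] 0.30944096836963775
spool top [686.6 312.1  44.1] 1.84985926922083
knob [465.9  85.7  65.1] 1.3933535827811916
fix nearleft [428.2 193.3   7.4] 1.9725439591871365
fix farleft [614.  197.5   6.5] 6.0129267740782515
c farleft [579.2 419.9  15.8] 0.9472685577667598
[[314.1 766.9   0. ]
 [314.3 -66.6   0. ]]
```

```bash
python3 - <<'E'
import cv2,numpy as np
t=cv2.imread("pics/top0.png");s=cv2.imread("pics/side0.png")
f=lambda a,k:cv2.resize(a,None,fx=k,fy=k,interpolation=cv2.INTER_CUBIC)
a=f(t[195:235,240:290],8)   # 400x320
b=f(s[218:252,248:298],8)   # 400x272
c=f(t[185:267,330:430],4)   # 400x328
d=f(s[140:222,265:365],4)
W=np.zeros((600,800,3),np.uint8)
c=f(t[185:265,330:430],4)[:280]
W[:320,:400]=a; W[:272,400:]=b; W[320:600,:400]=c;W[280:600,400:]=f(s[140:220,265:365],4)
cv2.imwrite("pics/close.png",W)
E
```

```text
(no output)
```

View pics/close.png

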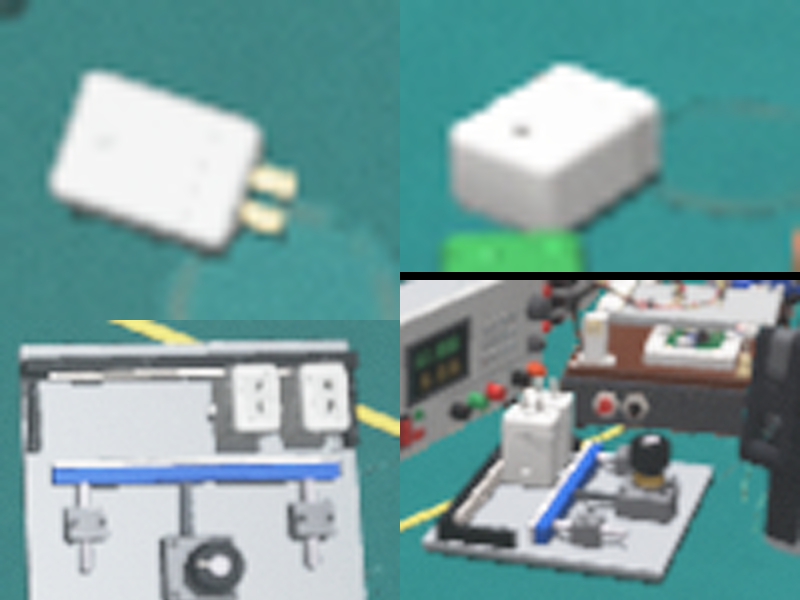

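```bash
python3 - <<'E'
from workcell import bot, optics
from h import *
np.set_printoptions(precision=1,suppress=True)
t=optics.get_image("top"); s=optics.get_image("side")
a=np.array([(88,68),(264,127),(226,252),(48,190)])/8+(240,195)-.5+.0
b=np.array([(165,60),(262,98),(146,180),(48,128)])/8+(248,218)-.5
for u,v in zip(a,b): print("c",*tri(t,u,s,v))
for z in(30,):
    w=onz(t,a,z); print(w,[np.linalg.norm(w[i]-w[(i+1)%4]) for i in range(4)],w.mean(0))
# prongs tips mid z=15? 
print("prong tip",onz(t,np.array([(294,183),(283,222)])/8+(240,195)-.5,15))
T=lambda l:np.array(l)/4+(330,185-80)-.5
S=lambda l:(np.array(l)-(400,280))/4+(265,140)-.5
print("plate",onz(t,[(120+x/2.5,130+y/2.5) for x,y in [(544,328),(753,324),(747,152),(538,155)]],12))
# crop c origin row offset: W row 320 -> t row185
T=lambda l:(np.array(l)-(0,320))/4+(330,185)-.5
print("knob top",onz(t,T([(213,567)]),78), tri(t,T([(213,567)])[0],s,S([(652,442)])[0]))
print("rail top front L/R, back",onz(t,T([(53,483),(342,476),(53,465),(340,460)]),30))
print("adapt tops",onz(t,T([(232,366),(278,364),(280,430),(235,432),(301,365),(346,363),(349,428),(303,431)]),74))
print("lips/fence",onz(t,T([(48,374),(225,374)]),30))
E
```

```text
c [558.9 420.2  58. ] 34.08713815237986
c [545.5 364.1  18.4] 35.02129404504909
c [541.  387.3  -6.6] 37.51992755019395
c [554.1 444.3  39.6] 34.00258413798661
[[580.2 427.1  30. ]
 [560.9 368.3  30. ]
 [519.1 380.3  30. ]
 [539.1 439.5  30. ]] [np.float64(61.88063457913675), np.float64(43.52502691202635), np.float64(62.50658491905505), np.float64(42.88302027239553)] [549.8 403.8  30. ]
prong tip [[544.2 358.3  15. ]
 [531.  361.8  15. ]]
plate [[429.  194.2  12. ]
 [435.5 -27.9  12. ]
 [621.5 -28.3  12. ]
 [615.8 199.   12. ]]
knob top [[465.8  89.9  78. ]] (array([465.5,  88.2,  71.8]), np.float64(1.4486963638325285))
rail top front L/R, back [[523.1 182.2  30. ]
 [529.7  -8.9  30. ]
 [535.1 182.1  30. ]
 [540.4  -7.9  30. ]]
adapt tops [[594.6  73.6  74. ]
 [596.2  44.1  74. ]
 [553.6  44.1  74. ]
 [552.   72.8  74. ]
 [595.7  29.4  74. ]
 [597.3   0.6  74. ]
 [555.3   0.2  74. ]
 [553.1  29.5  74. ]]
lips/fence [[596.2 184.8  30. ]
 [597.4  66.7  30. ]]
```

```bash
cat >> h.py <<'E'
def plan(way,spin=0,n=10,grip=0,st=None):
    """way: world waypoints (list of xyz, evenly split in n rows); spin deg total about tool z. prints rows"""
    from workcell import bot
    st=st or bot.read_state(); r=rot(st["ee_rot"]); p0=np.array(st["ee_pos"])
    w=np.vstack([p0,np.atleast_2d(way)]); u=np.linspace(0,len(w)-1,n+1)
    path=np.c_[[np.interp(u,range(len(w)),w[:,i]) for i in range(3)]].T
    rows=[]
    for k in range(n):
        d=r.inv().apply(path[k+1]-path[k])/10
        rows.append([*[float(round(x,2)) for x in d],round(spin/n,2),grip]); r=r*R.from_euler("z",spin/n,degrees=True)
    print(str(rows).replace(" ","")); return rows
def yaw(st): 
    v=rot(st["ee_rot"]).apply([0,1,0]); return np.degrees(np.arctan2(v[1],v[0]))
E
python3 - <<'E'
from workcell import bot, optics
from h import *
np.set_printoptions(precision=1,suppress=True)
t=optics.get_image("top"); s=optics.get_image("side")
a=np.array([(88,68),(264,127),(226,252),(48,190)])/8+(240,195)-.5
b=np.array([(48,128),(165,60),(262,98),(146,180)])/8+(248,218)-.5
X=[]
for u,v in zip(a,b): x=tri(t,u,s,v); X.append(x[0]); print("c",*x)
print(np.mean(X,0))
print(yaw(bot.read_state()))
plan([548.5,400,110],-85,10)
E
```

```text
c [580.1 427.1  29. ] 0.5490356614601695
c [561.  368.3  29.1] 0.12197954345096393
c [520.3 380.7  27.6] 2.0714017724210954
c [540.1 440.1  23.7] 0.35210370506302896
[550.4 404.1  27.3]
66.4079745710332
[[-3.43,-0.64,1.21,-8.5,0],[-3.29,-1.14,1.21,-8.5,0],[-3.09,-1.61,1.21,-8.5,0],[-2.82,-2.05,1.21,-8.5,0],[-2.48,-2.45,1.21,-8.5,0],[-2.09,-2.79,1.21,-8.5,0],[-1.66,-3.06,1.21,-8.5,0],[-1.19,-3.28,1.21,-8.5,0],[-0.69,-3.42,1.21,-8.5,0],[-0.18,-3.48,1.21,-8.5,0]]
```

The candidates, as pixels in the top view, are:
- the white block lying at (260,215)
- the green blocks at (223,223) and (162,230)
- the orange block at (233,263)
- the two white adapters standing in the lane at (392,207) and (408,206)

The close crop confirms that the fallen adapter is the white one at (260,215), with its prongs towards the fixture.

Emit:
{"name": "jog_arm", "arguments": {
  "series": [
    [-3.43,-0.64,1.21,-8.5,0],
    [-3.29,-1.14,1.21,-8.5,0],
    [-3.09,-1.61,1.21,-8.5,0],
    [-2.82,-2.05,1.21,-8.5,0],
    [-2.48,-2.45,1.21,-8.5,0],
    [-2.09,-2.79,1.21,-8.5,0],
    [-1.66,-3.06,1.21,-8.5,0],
    [-1.19,-3.28,1.21,-8.5,0],
    [-0.69,-3.42,1.21,-8.5,0],
    [-0.18,-3.48,1.21,-8.5,0]
  ],
  "grip_force": 20
}}

```text
t: 2.1
ee_pos: [549.9, 398.9, 109.9]
ee_rot: [0.0, -0.513, 0.858, -0.0]
wrist_force: [0.1, 0.6, 0.4]
finger_gap: 0.998
grasp_force: 0.0
```

```bash
python3 - <<'E'
from workcell import bot
from h import *
s=bot.read_state(); print(s["ee_pos"],yaw(s),s["joint_positions"],s["finger_gap"])
plan([548.5,400,3],yaw(s)-161.6,10)
E
```

```text
[549.85073343 398.93145247 109.86974767] 151.74662969516442 [-0.50294087  0.73970732 -0.29270288  1.52288801  0.24792086  0.91539974
  1.77348583] 0.9984141539433274
[[-0.0,0.02,1.07,np.float64(-0.99),0],[-0.0,0.02,1.07,np.float64(-0.99),0],[-0.0,0.02,1.07,np.float64(-0.99),0],[-0.0,0.02,1.07,np.float64(-0.99),0],[-0.0,0.02,1.07,np.float64(-0.99),0],[-0.0,0.02,1.07,np.float64(-0.99),0],[-0.0,0.02,1.07,np.float64(-0.99),0],[-0.0,0.02,1.07,np.float64(-0.99),0],[-0.01,0.02,1.07,np.float64(-0.99),0],[-0.01,0.02,1.07,np.float64(-0.99),0]]
```

Emit:
{"name": "jog_arm", "arguments": {
  "series": [
    [0,0.02,2.0,-2,0],
    [0,0.02,2.0,-2,0],
    [0,0.02,2.0,-2,0],
    [0,0.02,2.0,-2,0],
    [0,0.02,2.0,-2,0],
    [0,0,0.7,0,0],
    [0,0,0,0,1],
    [0,0,0,0,1],
    [0,0,0,0,1],
    [0,0,0,0,1]
  ],
  "grip_force": 25
}}

```text
t: 3.1
ee_pos: [548.5, 401.0, 4.6]
ee_rot: [0.001, -0.584, 0.812, 0.0]
wrist_force: [0.0, -0.2, 3.0]
finger_gap: 0.514
grasp_force: 26.4
```

```bash
python3 - <<'E'
from workcell import bot,optics
from h import *
s=bot.read_state(); print(s["ee_pos"],yaw(s),s["joint_positions"],s["finger_gap"],s["grasp_force"],s["wrist_force"])
p=optics.get_image("side");a=p["image"][200:270,230:320,::-1]
cv2.imwrite("pics/g1.png",cv2.resize(a,None,fx=6,fy=6,interpolation=cv2.INTER_CUBIC))
plan([500,290,110],80,10,1)
E
```

```text
[548.45229795 401.01559406   4.58687794] 161.3969801013646 [-0.5052887   0.88535553 -0.29429039  1.54530139  0.33271392  0.7583523
  1.87678786] 0.5143861091964191 26.436839997768402 [ 0.01748765 -0.17055292  3.01006426]
[[1.2,0.1,-1.06,8.0,1],[1.21,-0.06,-1.06,8.0,1],[1.19,-0.23,-1.06,8.0,1],[1.14,-0.4,-1.06,8.0,1],[1.08,-0.55,-1.06,8.0,1],[0.99,-0.69,-1.06,8.0,1],[0.88,-0.83,-1.06,8.0,1],[0.76,-0.94,-1.06,8.0,1],[0.62,-1.04,-1.06,8.0,1],[0.47,-1.11,-1.06,8.0,1]]
```

View pics/g1.png

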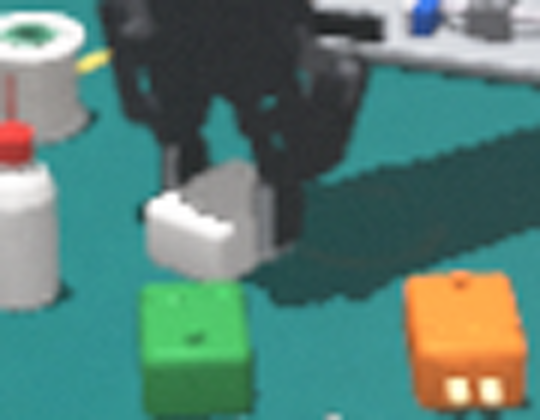

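```bash
python3 - <<'E'
from workcell import bot
from h import *
s=bot.read_state()
r=plan([[548,401,80],[530,350,90],[500,300,80]],80,10,1)
s2=dict(s); s2["ee_pos"]=np.array([500,300,80]); q=(rot(s["ee_rot"])*R.from_euler("z",80,degrees=True)).as_quat(); s2["ee_rot"]=[q[3],*q[:3]]
plan([487,256,14],79.7,10,1,s2)
E
```

```text
[[0.0,0.01,-2.26,8.0,1],[0.0,0.01,-2.26,8.0,1],[0.0,0.01,-2.26,8.0,1],[1.0,-0.42,-0.96,8.0,1],[1.39,-0.84,-0.3,8.0,1],[1.26,-1.02,-0.3,8.0,1],[1.21,-1.13,-0.1,8.0,1],[1.27,-1.21,0.3,8.0,1],[1.09,-1.37,0.3,8.0,1],[0.88,-1.51,0.3,8.0,1]]
[[0.06,-0.46,0.66,7.97,1],[-0.0,-0.46,0.66,7.97,1],[-0.06,-0.46,0.66,7.97,1],[-0.13,-0.44,0.66,7.97,1],[-0.19,-0.42,0.66,7.97,1],[-0.24,-0.39,0.66,7.97,1],[-0.29,-0.35,0.66,7.97,1],[-0.34,-0.31,0.66,7.97,1],[-0.38,-0.26,0.66,7.97,1],[-0.41,-0.2,0.66,7.97,1]]
```

Emit:
{"name": "jog_arm", "arguments": {
  "series": [
    [0,0,-2.3,8,1],
    [0,0,-2.3,8,1],
    [0,0,-2.3,8,1],
    [1.0,-0.4,-1.0,8,1],
    [1.4,-0.85,-0.3,8,1],
    [1.25,-1.0,-0.3,8,1],
    [1.2,-1.15,-0.1,8,1],
    [1.25,-1.2,0.3,8,1],
    [1.1,-1.4,0.3,8,1],
    [0.9,-1.5,0.3,8,1]
  ],
  "grip_force": 25
}}

```text
t: 4.15
ee_pos: [499.0, 298.7, 80.5]
ee_rot: [0.0, 0.078, 0.997, 0.0]
wrist_force: [0.3, 0.4, -1.5]
finger_gap: 0.511
grasp_force: 26.0
```

Emit:
{"name": "jog_arm", "arguments": {
  "series": [
    [0.05,-0.45,0.6,8,1],
    [0,-0.45,0.6,8,1],
    [-0.05,-0.45,0.6,8,1],
    [-0.15,-0.45,0.6,8,1],
    [-0.2,-0.4,0.6,8,1],
    [-0.25,-0.4,0.6,8,1],
    [-0.3,-0.35,0.6,8,1],
    [-0.35,-0.3,0.6,8,1],
    [-0.4,-0.25,0.6,7.8,1],
    [-0.4,-0.2,0.6,7.8,1]
  ]
}}

```text
t: 5.15
ee_pos: [486.9, 255.3, 20.3]
ee_rot: [-0.0, 0.698, 0.716, 0.0]
wrist_force: [-0.3, 0.3, -1.3]
finger_gap: 0.513
grasp_force: 26.0
```

```bash
python3 - <<'E'
from workcell import bot,optics
from h import *
s=bot.read_state(); print(s["ee_pos"],yaw(s),s["joint_positions"],s["finger_gap"],s["grasp_force"],s["wrist_force"])
f=lambda a,k:cv2.resize(np.ascontiguousarray(a[:,:,::-1]),None,fx=k,fy=k,interpolation=cv2.INTER_CUBIC)
p=optics.get_image("side");t=optics.get_image("top")
print(proj(p,s["ee_pos"]),proj(t,s["ee_pos"]))
W=np.zeros((400,800,3),np.uint8)
W[:,:400]=f(p["image"][160:240,265:345],5)
W[:,400:]=f(t["image"][195:275,285:365],5)
cv2.imwrite("pics/g2.png",W)
E
```

```text
[486.91363687 255.29560899  20.34554897] 1.4964836036071931 [-0.81539379  0.71451698  0.33151644  1.93367628 -0.41433677  0.55939808
 -0.17819505] 0.5129717045577072 26.041502058506012 [-0.26974726  0.33903582 -1.30826209]
[[305.62207401 214.97922338]] [[314.79601984 238.9343521 ]]
```

View pics/g2.png

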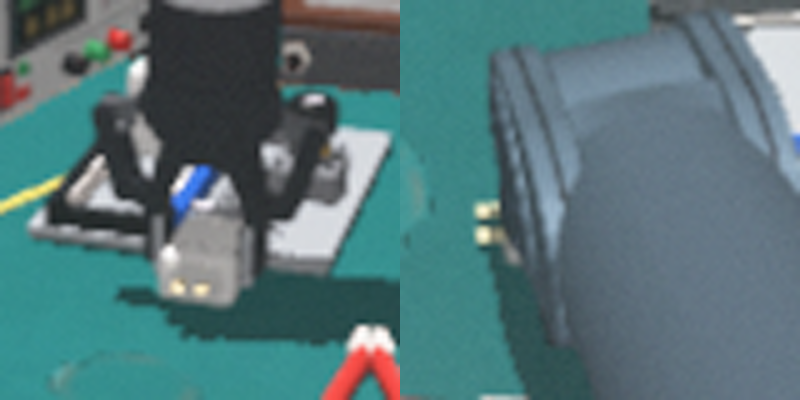

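Emit:
{"name": "jog_arm", "arguments": {
  "series": [
    [-0.8,0,0.3,0,1],
    [-0.8,0,0.3,0,1],
    [-0.8,0,0.37,0,1],
    [-0.4,0,-0.2,0,1],
    [-0.3,0,-0.3,0,1],
    [-0.25,0,-0.2,0,1],
    [-0.25,0,-0.2,0,1],
    [-0.25,0,-0.2,0,1],
    [-0.25,0,-0.2,0,1],
    [0,0,0,0,1]
  ],
  "grip_force": 25
}}

```text
t: 6.25
ee_pos: [488.8, 217.0, 24.3]
ee_rot: [-0.001, 0.695, 0.719, 0.002]
wrist_force: [-0.6, 6.3, 1.9]
finger_gap: 0.505
grasp_force: 26.0
```

```bash
cat >> h.py <<'E'
def shot(name,k,*crops):
    """crops: (cam,r0,r1,c0,c1) side by side"""
    from workcell import optics
    ps={c[0]:None for c in crops}
    for c in ps: ps[c]=optics.get_image(c)
    ims=[cv2.resize(np.ascontiguousarray(ps[c[0]]["image"][c[1]:c[2],c[3]:c[4],::-1]),None,fx=k,fy=k,interpolation=cv2.INTER_CUBIC) for c in crops]
    cv2.imwrite(name,np.hstack(ims)); return ps
def S():
    from workcell import bot
    s=bot.read_state(); print(s["t"],s["ee_pos"].round(1),round(yaw(s),1),"q7",s["joint_positions"][6].round(2),"gap",round(s["finger_gap"],3),"gf",round(s["grasp_force"],1),"F",s["wrist_force"].round(1),"M",s["wrist_torque"].round(3)); return s
E
python3 - <<'E'
from h import *
S(); shot("pics/g3.png",5,("side",160,240,265,345))
E
```

```text
6.25 [488.8 217.   24.3] 1.9 q7 -0.11 gap 0.505 gf 26.0 F [-0.6  6.3  1.9] M [ 1.707  0.32  -0.037]
```

View pics/g3.png

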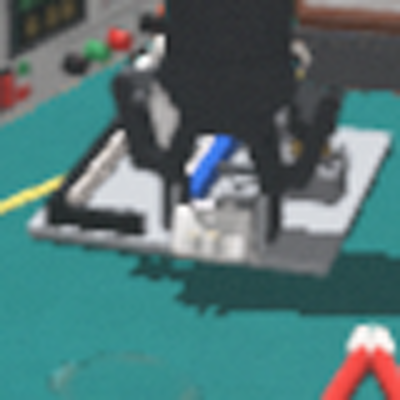

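Emit:
{"name": "jog_arm", "arguments": {
  "series": [
    [-0.25,0,-0.2,0,1],
    [-0.25,0,-0.15,0,1],
    [-0.25,0,-0.15,0,1],
    [-0.25,0,-0.1,0,1],
    [-0.25,0,-0.1,0,1],
    [-0.25,0,-0.1,0,1],
    [-0.25,0,0,0,1],
    [-0.25,0,0,0,1],
    [-0.25,0,0,0,1],
    [0,0,0,0,1]
  ]
}}

```text
t: 7.3
ee_pos: [489.0, 194.4, 31.9]
ee_rot: [-0.001, 0.695, 0.719, 0.001]
wrist_force: [-1.8, 7.3, 1.3]
finger_gap: 0.507
grasp_force: 26.0
```

```bash
python3 - <<'E'
from h import *
S(); shot("pics/g4.png",6,("side",150,240,265,355))
E
```

```text
7.3 [489.  194.4  31.9] 1.9 q7 -0.07 gap 0.507 gf 26.0 F [-1.8  7.3  1.3] M [ 1.68   0.274 -0.012]
```

View pics/g4.png

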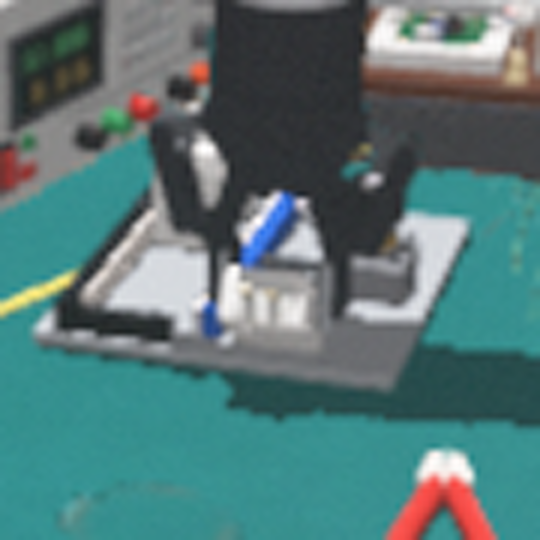

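```bash
cat >> h.py <<'E'
def corners(th,G,yw,a=35,c=25,org=None):
    t=np.radians(th); d=np.array([0,np.cos(t),np.sin(t)]); u=np.array([0,-np.sin(t),np.cos(t)]); w=np.array([1,0,0])
    f=lambda L,H,W: G+d*(L-a)+u*(H-c)+w*W
    box=[f(L,H,W) for L in(0,62) for H in(0,30) for W in(-22,22)]
    pr=[f(L,17+h,W) for L in(62,77) for h in(-1,1) for W in(-9,-4,4,9)]
    return np.array(box),np.array(pr)
def fit(cam="side",c0=25,a0=35,zoff=25):
    from workcell import bot,optics
    p=optics.get_image(cam); s=bot.read_state(); im=p["image"].astype(int)
    Rr,Gg,B=im[...,0],im[...,1],im[...,2]
    gold=(Rr-B>25)&(Gg-B>10)&(Rr>130)
    G0=np.array(s["ee_pos"])+[0,0,zoff]
    res=[]
    sils=optics.silhouettes(p,"adapter_c"); u0=proj(p,G0)[0]
    sils=[x for x in sils if np.hypot((x["rect"][0]+x["rect"][2])/2-u0[0],(x["rect"][1]+x["rect"][3])/2-u0[1])<25]
    print("sil",[(round(x["confidence"],2),x["rect"],int(x["mask"].sum())) for x in sils], "G px",u0)
    ys,xs=np.nonzero(gold); k=np.hypot(xs-u0[0],ys-u0[1])<25
    print("gold n",k.sum(), "centroid",(xs[k].mean(),ys[k].mean()) if k.any() else None)
    for th in range(-15,105,15):
        b,pr=corners(th,G0,0); pb,pp=proj(p,b),proj(p,pr)
        m=np.zeros(im.shape[:2],np.uint8); cv2.fillConvexPoly(m,cv2.convexHull(pb.round().astype(np.int32)),1); cv2.fillConvexPoly(m,cv2.convexHull(pp.round().astype(np.int32)),1)
        iou=[round((m.astype(bool)&x["mask"]).sum()/(m.astype(bool)|x["mask"]).sum(),2) for x in sils]
        print(th,"box",pb.min(0).round(),pb.max(0).round(),"prong",pp.mean(0).round(1),"iou",iou)
E
python3 - <<'E'
from h import *
np.set_printoptions(suppress=True)
fit()
E
```

```text
sil [(0.59, [290.1, 173.6, 302.8, 190.6], 38), (0.59, [297.8, 184.1, 334.7, 204.2], 108), (0.47, [300.7, 192.1, 314.1, 209.7], 186)] G px [311.0023276  195.63785158]
gold n 3 centroid (np.float64(309.6666666666667), np.float64(198.33333333333334))
-15 box [301. 187.] [321. 209.] prong [308.  204.7] iou [np.float64(0.0), np.float64(0.13), np.float64(0.48)]
0 box [301. 189.] [321. 208.] prong [307.7 202.5] iou [np.float64(0.0), np.float64(0.11), np.float64(0.54)]
15 box [301. 192.] [321. 206.] prong [307.8 199.7] iou [np.float64(0.0), np.float64(0.06), np.float64(0.62)]
30 box [300. 192.] [321. 206.] prong [308.  196.7] iou [np.float64(0.0), np.float64(0.04), np.float64(0.59)]
45 box [300. 190.] [320. 209.] prong [308.5 193.5] iou [np.float64(0.0), np.float64(0.09), np.float64(0.56)]
60 box [301. 188.] [320. 210.] prong [309.1 190.5] iou [np.float64(0.0), np.float64(0.1), np.float64(0.49)]
75 box [301. 186.] [319. 211.] prong [309.8 187.9] iou [np.float64(0.0), np.float64(0.13), np.float64(0.43)]
90 box [301. 186.] [319. 211.] prong [310.7 185.9] iou [np.float64(0.0), np.float64(0.18), np.float64(0.42)]
```

Emit:
{"name": "jog_arm", "arguments": {
  "series": [
    [0,0,-1,0,1],
    [1,0,-1,0,1],
    [2,0,-1,0,1],
    [2,0,0,0,1],
    [1,0,0,0,1],
    [0,0,0,0,1],
    [0,0,0,0,1],
    [0,0,0,0,1],
    [0,0,0,0,1],
    [0,0,0,0,1]
  ]
}}

```text
t: 8.45
ee_pos: [487.2, 250.8, 61.5]
ee_rot: [0.0, 0.696, 0.718, -0.0]
wrist_force: [0.4, 0.2, -0.6]
finger_gap: 0.509
grasp_force: 25.8
```

```bash
python3 - <<'E'
from h import *
np.set_printoptions(suppress=True)
S(); fit(); shot("pics/g5.png",10,("side",165,225,280,340))
E
```

```text
8.45 [487.2 250.8  61.5] 1.7 q7 -0.2 gap 0.509 gf 25.8 F [ 0.4  0.2 -0.6] M [0.001 0.043 0.048]
sil [(0.58, [298.9, 191.7, 314.0, 205.3], 196), (0.41, [289.0, 170.5, 307.4, 190.7], 60)] G px [306.62953909 193.48994201]
gold n 19 centroid (np.float64(319.0), np.float64(186.89473684210526))
-15 box [296. 184.] [317. 207.] prong [303.4 203. ] iou [np.float64(0.48), np.float64(0.04)]
0 box [296. 187.] [317. 206.] prong [303.1 200.6] iou [np.float64(0.53), np.float64(0.02)]
15 box [296. 189.] [317. 204.] prong [303.1 197.7] iou [np.float64(0.6), np.float64(0.01)]
30 box [295. 189.] [317. 205.] prong [303.4 194.5] iou [np.float64(0.62), np.float64(0.01)]
45 box [295. 187.] [316. 207.] prong [303.8 191.2] iou [np.float64(0.56), np.float64(0.02)]
60 box [296. 185.] [316. 209.] prong [304.5 188.1] iou [np.float64(0.47), np.float64(0.04)]
75 box [296. 184.] [315. 209.] prong [305.3 185.3] iou [np.float64(0.43), np.float64(0.05)]
90 box [296. 183.] [315. 209.] prong [306.2 183.2] iou [np.float64(0.4), np.float64(0.05)]
```

View pics/g5.png

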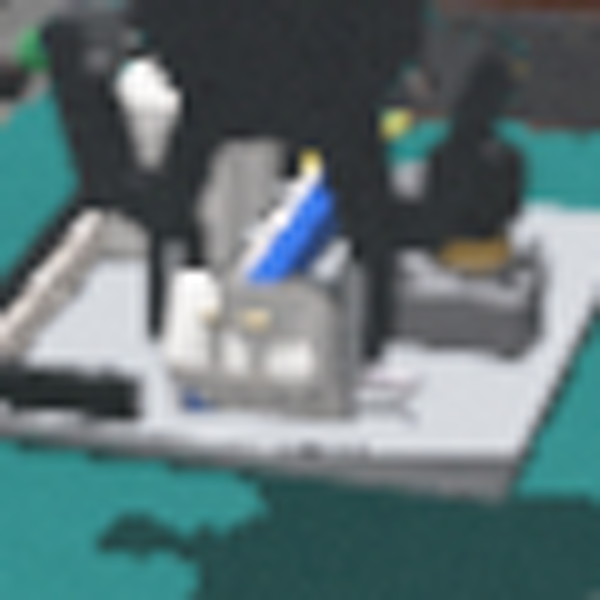

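Emit:
{"name": "jog_arm", "arguments": {
  "series": [
    [-1.2,0,1.5,0,1],
    [-1.2,0,1.5,0,1],
    [-0.8,0,1.5,0,1],
    [-0.8,0,0,0,1],
    [-0.4,0,0,0,1],
    [-0.3,0,-0.1,0,1],
    [-0.3,0,-0.1,0,1],
    [-0.3,0,-0.05,0,1],
    [-0.3,0,0,0,1],
    [-0.3,0,0,0,1]
  ]
}}

```text
t: 9.6
ee_pos: [489.4, 198.3, 20.3]
ee_rot: [-0.002, 0.695, 0.719, 0.003]
wrist_force: [-2.5, 11.7, 4.1]
finger_gap: 0.513
grasp_force: 27.3
```

```bash
python3 - <<'E'
from h import *
np.set_printoptions(suppress=True)
S(); fit(zoff=20)
E
```

```text
9.6 [489.4 198.3  20.3] 2.0 q7 -0.07 gap 0.513 gf 27.3 F [-2.5 11.7  4.1] M [ 2.658  0.474 -0.098]
sil [(0.79, [299.1, 195.0, 316.0, 214.9], 272)] G px [310.38550573 201.0650136 ]
gold n 9 centroid (np.float64(308.0), np.float64(197.66666666666666))
-15 box [301. 192.] [321. 214.] prong [307.3 210.2] iou [np.float64(0.66)]
0 box [301. 194.] [320. 213.] prong [307.1 208. ] iou [np.float64(0.75)]
15 box [300. 197.] [320. 212.] prong [307.1 205.3] iou [np.float64(0.71)]
30 box [300. 197.] [320. 211.] prong [307.4 202.2] iou [np.float64(0.68)]
45 box [300. 195.] [320. 214.] prong [307.8 199.1] iou [np.float64(0.8)]
60 box [300. 193.] [319. 215.] prong [308.5 196.1] iou [np.float64(0.74)]
75 box [301. 192.] [318. 216.] prong [309.2 193.5] iou [np.float64(0.67)]
90 box [301. 191.] [318. 216.] prong [310.1 191.4] iou [np.float64(0.63)]
```

Emit:
{"name": "jog_arm", "arguments": {
  "series": [
    [-0.3,0,0,0,1],
    [-0.3,0,0,0,1],
    [-0.3,0,0,0,1],
    [-0.3,0,0.05,0,1],
    [-0.3,0,0.05,0,1],
    [-0.2,0,0.05,0,1],
    [-0.2,0,0.1,0,1],
    [0,0,0,0,1],
    [0,0,0,0,1],
    [0,0,0,0,1]
  ]
}}

```text
t: 10.7
ee_pos: [491.0, 180.8, 19.2]
ee_rot: [-0.002, 0.694, 0.72, 0.004]
wrist_force: [-4.8, 13.7, 19.5]
finger_gap: 0.511
grasp_force: 34.8
```

```bash
python3 - <<'E'
from h import *
np.set_printoptions(suppress=True)
S(); fit(zoff=20)
E
```

```text
10.7 [491.  180.8  19.2] 2.1 q7 -0.03 gap 0.511 gf 34.8 F [-4.8 13.7 19.5] M [3.14  0.759 0.298]
sil [(0.68, [302.2, 188.2, 316.7, 210.9], 319), (0.39, [289.4, 173.2, 304.9, 192.2], 64)] G px [311.35679607 199.25558648]
gold n 9 centroid (np.float64(309.0), np.float64(191.22222222222223))
-15 box [302. 190.] [321. 212.] prong [308.4 208.3] iou [np.float64(0.71), np.float64(0.0)]
0 box [302. 193.] [321. 211.] prong [308.2 206.1] iou [np.float64(0.66), np.float64(0.0)]
15 box [301. 195.] [321. 210.] prong [308.2 203.4] iou [np.float64(0.6), np.float64(0.0)]
30 box [301. 195.] [321. 210.] prong [308.4 200.4] iou [np.float64(0.57), np.float64(0.0)]
45 box [301. 193.] [320. 212.] prong [308.9 197.3] iou [np.float64(0.69), np.float64(0.0)]
60 box [301. 192.] [320. 214.] prong [309.5 194.3] iou [np.float64(0.7), np.float64(0.0)]
75 box [302. 190.] [319. 214.] prong [310.2 191.7] iou [np.float64(0.77), np.float64(0.0)]
90 box [302. 190.] [319. 214.] prong [311.  189.7] iou [np.float64(0.74), np.float64(0.0)]
```

Emit:
{"name": "jog_arm", "arguments": {
  "series": [
    [0,0,-1,0,1],
    [0,0,-1,0,1],
    [1,-0.1,0,0,1],
    [2.5,-0.1,0,0,1],
    [3,0,0,0,1],
    [1.5,0,1,0,1],
    [0,0,1,0,1],
    [0,0,0.7,0,1],
    [0,0,0.3,0,1],
    [0,0,0,0,1]
  ]
}}

```text
t: 11.8
ee_pos: [484.4, 250.6, 6.5]
ee_rot: [-0.0, 0.697, 0.717, -0.002]
wrist_force: [-4.7, -2.6, 11.7]
finger_gap: 0.507
grasp_force: 30.2
```

```bash
python3 - <<'E'
from h import *
np.set_printoptions(suppress=True)
S(); fit(zoff=20)
E
```

```text
11.8 [484.4 250.6   6.5] 1.6 q7 -0.17 gap 0.507 gf 30.2 F [-4.7 -2.6 11.7] M [-0.124  1.039  0.04 ]
sil [(0.68, [297.9, 200.9, 312.2, 224.9], 352)] G px [306.98212073 212.54148945]
gold n 15 centroid (np.float64(305.26666666666665), np.float64(203.2))
-15 box [297. 203.] [318. 226.] prong [303.8 222.2] iou [np.float64(0.65)]
0 box [297. 205.] [317. 225.] prong [303.5 219.9] iou [np.float64(0.64)]
15 box [296. 208.] [317. 224.] prong [303.5 217.2] iou [np.float64(0.58)]
30 box [296. 209.] [317. 223.] prong [303.8 214.1] iou [np.float64(0.5)]
45 box [296. 207.] [316. 226.] prong [304.2 210.8] iou [np.float64(0.62)]
60 box [296. 205.] [316. 227.] prong [304.9 207.7] iou [np.float64(0.65)]
75 box [297. 203.] [315. 228.] prong [305.7 205. ] iou [np.float64(0.72)]
90 box [297. 202.] [315. 228.] prong [306.6 202.8] iou [np.float64(0.72)]
```

Emit:
{"name": "jog_arm", "arguments": {
  "series": [
    [-0.3,0,0.1,0,1],
    [-0.3,0,0.1,0,1],
    [0,0,0,0,1],
    [0,0,0,0,0],
    [0,0,0,0,0],
    [0,0,0,0,0],
    [0,0,-0.5,0,0],
    [0,0,-2,0,0],
    [0,0,-4,0,0],
    [0,0,-5,0,0]
  ]
}}

```text
t: 12.9
ee_pos: [483.9, 246.4, 119.6]
ee_rot: [-0.0, 0.696, 0.718, -0.002]
wrist_force: [0.5, -0.0, 0.5]
finger_gap: 0.998
grasp_force: 0.0
```

Emit:
{"name": "jog_arm", "arguments": {
  "series": [
    [2,-2,-3,8,0],
    [2,-2,-3,8,0],
    [2,-2,0,8,0],
    [2,-2,0,8,0],
    [2,-2,0,8,0],
    [0,0,0,8,0],
    [0,0,0,8,0],
    [0,0,0,8,0],
    [0,0,0,8,0],
    [0,0,0,8,0]
  ]
}}

```text
t: 13.9
ee_pos: [414.1, 366.3, 179.7]
ee_rot: [0.0, 0.995, 0.1, -0.0]
wrist_force: [0.2, -0.1, -0.5]
finger_gap: 1.0
grasp_force: 0.0
```

```bash
python3 - <<'E'
from h import *
np.set_printoptions(suppress=True)
S(); ps=shot("pics/g6.png",6,("side",185,235,275,335),("top",200,250,290,350))
E
```

```text
13.9 [414.1 366.3 179.7] -78.5 q7 -1.72 gap 1.0 gf 0.0 F [ 0.2 -0.1 -0.5] M [-0.031  0.027  0.026]
```

View pics/g6.png

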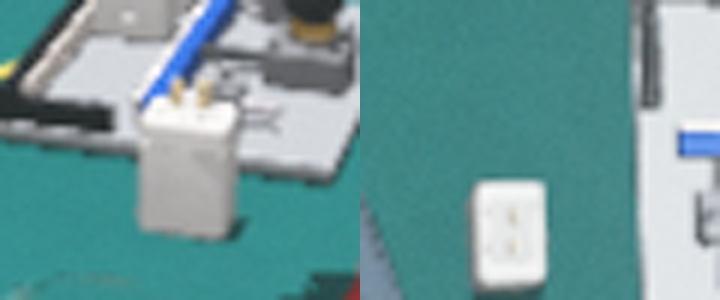

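```bash
python3 - <<'E'
from h import *
from workcell import optics
np.set_printoptions(precision=1,suppress=True)
t=optics.get_image("top"); s=optics.get_image("side")
c=np.array([(113,181),(186,181),(186,290),(114,287)])/6+(290,200)-.5
w=onz(t,c,62); print(w,w.mean(0))
m=(t["image"][200:250,290:350].min(2)>170).astype(np.uint8); m[:, 44:]=0
ys,xs=np.nonzero(m); r=cv2.minAreaRect(np.c_[xs,ys].astype(np.float32)); print(r, onz(t,[np.array(r[0])+(290,200)],62),onz(t,cv2.boxPoints(r)+(290,200),62))
b=np.array([(140,115),(175,97),(238,130)])/6+(275,185)-.5
print(tri(t,c[1],s,b[1]),tri(t,c[0],s,b[0]),tri(t,c[3],s,b[2]))
E
```

```text
[[507.2 275.3  62. ]
 [507.6 244.1  62. ]
 [461.2 244.3  62. ]
 [462.1 274.8  62. ]] [484.5 259.6  62. ]
((24.5, 38.5), (17.0, 11.0), 90.0) [[484.8 259.5  62. ]] [[506.4 273.6  62. ]
 [506.7 245.4  62. ]
 [463.3 245.5  62. ]
 [463.  273.5  62. ]]
(array([502.9, 242.7,  58.9]), np.float64(10.110159357831279)) (array([506.4, 275.1,  62. ]), np.float64(1.7183671311725213)) (array([459.9, 274.2,  61.1]), np.float64(4.547472398911556))
```

```bash
python3 - <<'E'
from h import *
s=S()
plan([[485,259.5,120]],9.8,6,0)
E
```

```text
14.1 [414.1 366.5 179.6] -78.0 q7 -1.71 gap 1.0 gf 0.0 F [ 0.5  0.1 -0.6] M [-0.002  0.039 -0.043]
[[0.78,1.99,0.99,1.63,0],[0.84,1.97,0.99,1.63,0],[0.9,1.94,0.99,1.63,0],[0.95,1.91,0.99,1.63,0],[1.01,1.89,0.99,1.63,0],[1.06,1.86,0.99,1.63,0]]
```

Emit:
{"name": "jog_arm", "arguments": {
  "series": [
    [0.78,2,1,1.65,0],
    [0.84,1.97,1,1.65,0],
    [0.9,1.94,1,1.65,0],
    [0.95,1.91,1,1.65,0],
    [1.01,1.89,1,1.65,0],
    [1.06,1.86,1,1.65,0],
    [0,0,0,0,0],
    [0,0,1,0,0],
    [0,0,1,0,0],
    [0,0,0,0,0]
  ]
}}

```text
t: 15.1
ee_pos: [483.1, 260.1, 98.1]
ee_rot: [0.0, 1.0, 0.018, -0.001]
wrist_force: [0.7, 0.3, 1.0]
finger_gap: 0.999
grasp_force: 0.0
```

```bash
python3 - <<'E'
from h import *
s=S()
plan([[485,259.5,22]],yaw(s)+88.3,6,0)
E
```

```text
15.1 [483.1 260.1  98.1] -87.9 q7 -1.54 gap 0.999 gf 0.0 F [0.7 0.3 1. ] M [-0.032  0.019 -0.067]
[[0.03,0.01,1.27,np.float64(0.06),0],[0.03,0.01,1.27,np.float64(0.06),0],[0.03,0.01,1.27,np.float64(0.06),0],[0.03,0.01,1.27,np.float64(0.06),0],[0.03,0.01,1.27,np.float64(0.06),0],[0.03,0.01,1.27,np.float64(0.06),0]]
```

Emit:
{"name": "jog_arm", "arguments": {
  "series": [
    [0.05,0,1.5,0.4,0],
    [0.05,0,1.5,0,0],
    [0.05,0,1.5,0,0],
    [0.04,0,1.5,0,0],
    [0,0,1.6,0,0],
    [0,0,0,0,1],
    [0,0,0,0,1],
    [0,0,0,0,1],
    [0,0,0,0,1],
    [0,0,0,0,1]
  ],
  "grip_force": 30
}}

```text
t: 16.1
ee_pos: [487.1, 259.7, 24.3]
ee_rot: [-0.0, 1.0, 0.013, 0.001]
wrist_force: [0.0, -0.5, 4.0]
finger_gap: 0.345
grasp_force: 31.3
```

```bash
python3 - <<'E'
from h import *
s=S()
plan([[485,259,90]],0,3,1)
s["ee_pos"]=np.array([485,259,90]);plan([[571,133,90]],0,5,1,s)
E
```

```text
16.1 [487.1 259.7  24.3] -88.5 q7 -1.46 gap 0.345 gf 31.3 F [ 0.  -0.5  4. ] M [-0.001  0.034  0.022]
[[-0.07,0.02,-2.19,0.0,1],[-0.07,0.02,-2.19,0.0,1],[-0.07,0.02,-2.19,0.0,1]]
[[1.65,2.56,0.0,0.0,1],[1.65,2.56,0.0,0.0,1],[1.65,2.56,0.0,0.0,1],[1.65,2.56,0.0,0.0,1],[1.65,2.56,0.0,0.0,1]]
```

Emit:
{"name": "jog_arm", "arguments": {
  "series": [
    [0,0,-2.2,0,1],
    [0,0,-2.2,0,1],
    [0,0,-2.2,0,1],
    [1.67,2.54,0,0,1],
    [1.67,2.54,0,0,1],
    [1.67,2.54,0,0,1],
    [1.67,2.54,0,0,1],
    [1.67,2.54,0,0,1],
    [0,0,0,0,1],
    [0,0,0,0,1]
  ]
}}

```text
t: 17.1
ee_pos: [573.3, 134.1, 89.6]
ee_rot: [-0.0, 1.0, 0.012, -0.0]
wrist_force: [0.3, 0.6, -1.8]
finger_gap: 0.347
grasp_force: 30.9
```

```bash
python3 - <<'E'
from h import *
s=S()
plan([[570.4,132,40]],yaw(s)+88.3,5,1)
E
```

```text
17.1 [573.3 134.1  89.6] -88.6 q7 -1.3 gap 0.347 gf 30.9 F [ 0.3  0.6 -1.8] M [0.001 0.013 0.061]
[[-0.06,0.04,0.99,np.float64(-0.06),1],[-0.06,0.04,0.99,np.float64(-0.06),1],[-0.06,0.04,0.99,np.float64(-0.06),1],[-0.06,0.04,0.99,np.float64(-0.06),1],[-0.06,0.04,0.99,np.float64(-0.06),1]]
```

Emit:
{"name": "jog_arm", "arguments": {
  "series": [
    [-0.15,0.1,0,0.2,1],
    [-0.15,0.1,0,0.1,1],
    [0,0,1,0,1],
    [0,0,1,0,1],
    [0,0,1,0,1],
    [0,0,1,0,1],
    [0,0,0.7,0,1],
    [0,0,0.4,0,1],
    [0,0,0.15,0,1],
    [0,0,0,0,1]
  ]
}}

```text
t: 18.1
ee_pos: [570.5, 132.5, 37.1]
ee_rot: [0.0, 1.0, 0.011, 0.0]
wrist_force: [-0.1, -0.2, -0.7]
finger_gap: 0.347
grasp_force: 30.9
```

```bash
python3 - <<'E'
from h import *
s=S()
E
```

```text
18.1 [570.5 132.5  37.1] -88.8 q7 -1.25 gap 0.347 gf 30.9 F [-0.1 -0.2 -0.7] M [-0.007  0.008 -0.042]
```

Emit:
{"name": "jog_arm", "arguments": {
  "series": [
    [0,0,0.1,0,1],
    [0,0,0.05,0,1],
    [0,0,0,0,1],
    [0,0,0,0,0.45],
    [0,0,0,0,0.45],
    [0,0,0,0,0.45],
    [0,0,-0.5,0,0.45],
    [0,0,-2,0,0.45],
    [0,0,-4,0,0.45],
    [0,0,-4,0,0.45]
  ]
}}

```text
t: 19.1
ee_pos: [569.9, 132.2, 141.6]
ee_rot: [0.0, 1.0, 0.01, -0.001]
wrist_force: [0.6, 0.6, 0.3]
finger_gap: 0.551
grasp_force: 0.0
```

```bash
python3 - <<'E'
from h import *
s=S(); print(s["joint_positions"])
plan([[430,86,150]],0,6,0)
E
```

```text
19.1 [569.9 132.2 141.6] -88.8 q7 -1.35 gap 0.551 gf 0.0 F [0.6 0.6 0.3] M [-0.006 -0.02   0.009]
[-0.85850943  0.6702735   0.78688313  1.8190476  -0.59231763  0.90606627
 -1.3483092 ]
[[-2.35,0.72,-0.14,0.0,0],[-2.35,0.72,-0.14,0.0,0],[-2.35,0.72,-0.14,0.0,0],[-2.35,0.72,-0.14,0.0,0],[-2.35,0.72,-0.14,0.0,0],[-2.35,0.72,-0.14,0.0,0]]
```

```bash
python3 - <<'E'
from h import *
s=S()
plan([[440,320,180]],-85,10,0)
E
```

```text
19.1 [569.9 132.2 141.6] -88.8 q7 -1.35 gap 0.551 gf 0.0 F [0.6 0.6 0.3] M [-0.006 -0.02   0.009]
[[-1.26,-1.9,-0.38,-8.5,0],[-0.96,-2.07,-0.38,-8.5,0],[-0.65,-2.19,-0.38,-8.5,0],[-0.32,-2.26,-0.38,-8.5,0],[0.02,-2.28,-0.38,-8.5,0],[0.36,-2.26,-0.38,-8.5,0],[0.69,-2.18,-0.38,-8.5,0],[1.0,-2.05,-0.38,-8.5,0],[1.29,-1.88,-0.38,-8.5,0],[1.56,-1.67,-0.38,-8.5,0]]
```

Emit:
{"name": "jog_arm", "arguments": {
  "series": [
    [-1.26,-1.9,-0.4,-8.5,0],
    [-0.96,-2.07,-0.4,-8.5,0],
    [-0.65,-2.19,-0.4,-8.5,0],
    [-0.32,-2.26,-0.4,-8.5,0],
    [0,-2.28,-0.4,-8.5,0],
    [0.36,-2.26,-0.4,-8.5,0],
    [0.69,-2.18,-0.4,-8.5,0],
    [1.0,-2.05,-0.4,-8.5,0],
    [1.29,-1.88,-0.4,-8.5,0],
    [1.56,-1.67,-0.4,-8.5,0]
  ]
}}

```text
t: 20.1
ee_pos: [439.8, 320.6, 181.1]
ee_rot: [0.0, 0.728, 0.685, 0.0]
wrist_force: [0.3, 0.3, -0.5]
finger_gap: 1.0
grasp_force: 0.0
```

```bash
python3 - <<'E'
from h import *
s=S()
f=6
ps=shot("pics/g7.png",6,("top",190,265,332,424))
cv2.imwrite("pics/side7.png",ps["top"]["image"])
E
```

```text
20.1 [439.8 320.6 181.1] -3.5 q7 -0.54 gap 1.0 gf 0.0 F [ 0.3  0.3 -0.5] M [-0.036 -0.058  0.047]
```

View pics/g7.png

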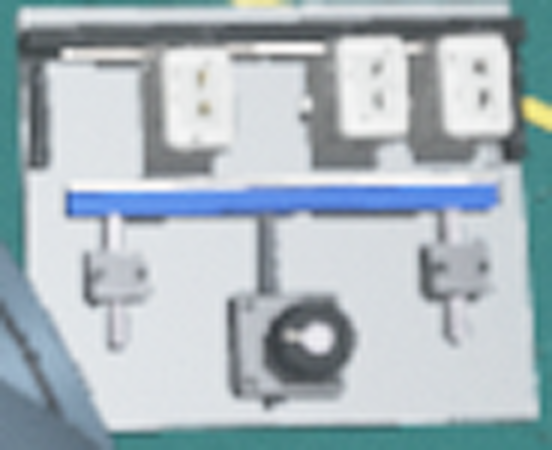

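```bash
python3 - <<'E'
from h import *
from workcell import optics
np.set_printoptions(precision=1,suppress=True)
t=optics.get_image("top")
c=np.array([312,340])/6+(332,190)-.5
print(onz(t,[c],75))
# rail angle/position vs fence at z30
L=lambda x,y:np.array([x,y])/6+(332,190)-.5
print(onz(t,[L(66,190),L(497,182),L(62,52),L(322,47)],30))
print("c top",onz(t,[L(166,55),L(228,50),L(232,145),L(170,150)],74))
plan([[465.5,87,115]],-85,10,0)
E
```

```text
[[466.2  87.3  75. ]]
[[534.  182.7  30. ]
 [539.5  -7.5  30. ]
 [595.7 183.9  30. ]
 [599.2  68.2  30. ]]
c top [[586.9 146.2  74. ]
 [589.4 119.8  74. ]
 [548.5 118.9  74. ]
 [546.1 145.2  74. ]]
[[-2.35,0.41,0.66,-8.5,0],[-2.38,0.06,0.66,-8.5,0],[-2.36,-0.3,0.66,-8.5,0],[-2.29,-0.64,0.66,-8.5,0],[-2.17,-0.97,0.66,-8.5,0],[-2.01,-1.28,0.66,-8.5,0],[-1.79,-1.57,0.66,-8.5,0],[-1.54,-1.81,0.66,-8.5,0],[-1.26,-2.02,0.66,-8.5,0],[-0.94,-2.19,0.66,-8.5,0]]
```

Emit:
{"name": "jog_arm", "arguments": {
  "series": [
    [-2.35,0.41,0.65,-8.5,0],
    [-2.38,0.06,0.65,-8.5,0],
    [-2.36,-0.3,0.65,-8.5,0],
    [-2.29,-0.64,0.65,-8.5,0],
    [-2.17,-0.97,0.65,-8.5,0],
    [-2.01,-1.28,0.65,-8.5,0],
    [-1.79,-1.57,0.65,-8.5,0],
    [-1.54,-1.81,0.65,-8.5,0],
    [-1.26,-2.02,0.65,-8.5,0],
    [-0.94,-2.19,0.65,-8.5,0]
  ]
}}

```text
t: 21.2
ee_pos: [465.7, 81.3, 115.5]
ee_rot: [0.0, 0.075, 0.997, -0.0]
wrist_force: [-0.4, 0.6, 0.8]
finger_gap: 0.998
grasp_force: 0.0
```

```bash
python3 - <<'E'
from h import *
s=S();print(s["joint_positions"])
plan([[466,87.3,100]],-70,10,0)
E
```

```text
21.2 [465.7  81.3 115.5] 81.4 q7 1.22 gap 0.998 gf 0.0 F [-0.4  0.6  0.8] M [-0.03  -0.025  0.02 ]
[-0.36058293  0.41958096  0.11173546  2.09070037 -0.07541262  0.63494544
  1.22245108]
[[0.01,0.06,0.15,-7.0,0],[-0.0,0.06,0.15,-7.0,0],[-0.01,0.06,0.15,-7.0,0],[-0.02,0.06,0.15,-7.0,0],[-0.02,0.06,0.15,-7.0,0],[-0.03,0.05,0.15,-7.0,0],[-0.04,0.05,0.15,-7.0,0],[-0.04,0.04,0.15,-7.0,0],[-0.05,0.04,0.15,-7.0,0],[-0.05,0.03,0.15,-7.0,0]]
```

Emit:
{"name": "jog_arm", "arguments": {
  "series": [
    [0,0.06,0.15,-7.6,0],
    [0,0.06,0.15,-7.6,0],
    [0,0.06,0.15,-7.6,0],
    [-0.02,0.06,0.15,-7.6,0],
    [-0.02,0.06,0.15,-7.6,0],
    [-0.03,0.05,0.15,-7.6,0],
    [-0.04,0.05,0.15,-7.6,0],
    [-0.04,0.04,0.15,-7.6,0],
    [-0.05,0.04,0.15,-7.6,0],
    [-0.05,0.03,0.15,-7.6,0]
  ]
}}

```text
t: 22.2
ee_pos: [465.7, 88.2, 100.5]
ee_rot: [-0.0, -0.554, 0.832, -0.0]
wrist_force: [-0.2, -0.1, 0.3]
finger_gap: 1.0
grasp_force: 0.0
```

```bash
python3 - <<'E'
from h import *
s=S()
plan([[466,87.3,44]],0,5,0)
E
```

```text
22.2 [465.7  88.2 100.5] 157.3 q7 2.31 gap 1.0 gf 0.0 F [-0.2 -0.1  0.3] M [-0.013  0.011 -0.018]
[[0.01,-0.01,1.13,0.0,0],[0.01,-0.01,1.13,0.0,0],[0.01,-0.01,1.13,0.0,0],[0.01,-0.01,1.13,0.0,0],[0.01,-0.01,1.13,0.0,0]]
```

Emit:
{"name": "jog_arm", "arguments": {
  "series": [
    [0,-0.05,1.1,-3,0],
    [0.02,-0.05,1.1,-3,0],
    [0,0,1.1,-3,0],
    [0,0,1.1,-3,0],
    [0,0,1.1,0,0],
    [0,0,0.1,0,1],
    [0,0,0,0,1],
    [0,0,0,0,1],
    [0,0,0,0,1],
    [0,0,0,0,1]
  ],
  "grip_force": 40
}}

```text
t: 23.2
ee_pos: [467.5, 88.9, 45.4]
ee_rot: [0.001, -0.637, 0.771, -0.001]
wrist_force: [1.3, -1.2, 5.6]
finger_gap: 0.359
grasp_force: 39.4
```

```bash
python3 - <<'E'
from h import *
s=S();print(s["joint_positions"])
E
```

```text
23.2 [467.5  88.9  45.4] 169.2 q7 2.43 gap 0.359 gf 39.4 F [ 1.3 -1.2  5.6] M [-0.279 -0.151 -0.016]
[-0.09327134  0.56906633 -0.233148    2.09247661  0.26139218  0.5048708
  2.43217895]
```

Emit:
{"name": "jog_arm", "arguments": {
  "series": [
    [0,0,0,8,1],
    [0,0,0,8,1],
    [0,0,0,8,1],
    [0,0,0,8,1],
    [0,0,0,8,1],
    [0,0,0,8,1],
    [0,0,0,8,1],
    [0,0,0,8,1],
    [0,0,0,8,1],
    [0,0,0,8,1]
  ]
}}

```text
t: 24.2
ee_pos: [470.8, 84.9, 45.5]
ee_rot: [0.004, 0.012, 1.0, -0.002]
wrist_force: [9.5, -13.6, -4.5]
finger_gap: 0.361
grasp_force: 39.9
```

```bash
cat >> h.py <<'E'
def rail(save=None):
    from workcell import optics
    t=optics.get_image("top"); im=t["image"].astype(int)
    b=(im[...,2]-im[...,0]>70)&(im[...,2]>140); b[:190]=0;b[262:]=0;b[:,:330]=0;b[:,425:]=0
    ys,xs=np.nonzero(b); print("blue n",len(xs))
    if len(xs)>20:
        w=onz(t,np.c_[xs,ys],30); 
        for lo,hi in((-20,30),(30,70),(70,110),(110,150),(150,200)):
            k=(w[:,1]>lo)&(w[:,1]<hi)
            if k.sum()>8: print((lo,hi),k.sum(),"x mean",w[k,0].mean().round(1),"min",w[k,0].min().round(1),"max",w[k,0].max().round(1))
E
python3 - <<'E'
from h import *
s=S();rail()
E
```

```text
24.2 [470.8  84.9  45.5] 88.7 q7 1.4 gap 0.361 gf 39.9 F [  9.5 -13.6  -4.5] M [-2.913 -1.974  0.092]
blue n 211
(30, 70) 41 x mean 537.2 min 532.9 max 541.2
(70, 110) 63 x mean 536.8 min 532.5 max 540.9
(110, 150) 59 x mean 533.9 min 529.4 max 540.5
(150, 200) 48 x mean 533.3 min 529.1 max 537.4
```

Emit:
{"name": "jog_arm", "arguments": {
  "series": [
    [-0.2,-0.3,0,8,1],
    [0,0,0,8,1],
    [0,0,0,8,1],
    [0,0,0,8,1],
    [0,0,0,8,1],
    [0,0,0,8,1],
    [0,0,0,8,1],
    [0,0,0,8,1],
    [0,0,0,8,1],
    [0,0,0,8,1]
  ]
}}

```text
t: 25.25
ee_pos: [467.5, 81.0, 45.3]
ee_rot: [0.001, 0.652, 0.758, -0.002]
wrist_force: [-6.3, -14.7, 16.2]
finger_gap: 0.36
grasp_force: 41.9
```

```bash
python3 - <<'E'
from h import *
s=S();rail()
E
```

```text
25.25 [467.5  81.   45.3] 8.6 q7 0.4 gap 0.36 gf 41.9 F [ -6.3 -14.7  16.2] M [-3.058  1.273  0.124]
blue n 195
(-20, 30) 10 x mean 543.8 min 538.7 max 549.4
(30, 70) 18 x mean 543.6 min 538.5 max 546.7
(70, 110) 54 x mean 542.1 min 537.8 max 546.2
(110, 150) 67 x mean 540.3 min 534.8 max 545.8
(150, 200) 46 x mean 538.8 min 534.4 max 542.7
```

Emit:
{"name": "jog_arm", "arguments": {
  "series": [
    [-0.2,-0.05,-0.1,8,1],
    [0,-0.05,0,8,1],
    [0,-0.05,0,8,1],
    [0,-0.05,0,8,1],
    [0,-0.05,0,8,1],
    [0,-0.05,0,8,1],
    [0,-0.05,0,8,1],
    [0,-0.05,0,8,1],
    [0,-0.05,0,8,1],
    [0,0,0,0,1]
  ]
}}

```text
t: 26.3
ee_pos: [467.5, 85.2, 46.0]
ee_rot: [0.002, 0.972, 0.234, 0.002]
wrist_force: [7.4, -2.4, -4.5]
finger_gap: 0.355
grasp_force: 40.7
```

```bash
python3 - <<'E'
from h import *
s=S();rail()
E
```

```text
26.3 [467.5  85.2  46. ] -62.9 q7 -0.55 gap 0.355 gf 40.7 F [ 7.4 -2.4 -4.5] M [-0.459 -1.345  0.766]
blue n 234
(30, 70) 61 x mean 545.2 min 540.9 max 549.3
(70, 110) 62 x mean 544.1 min 537.8 max 548.9
(110, 150) 62 x mean 542.0 min 537.4 max 548.4
(150, 200) 48 x mean 541.3 min 537.1 max 545.4
```

```bash
python3 - <<'E'
from h import *
from workcell import optics
t=optics.get_image("top")
for nm,im in (("t0",cv2.imread("pics/top0.png")[:,:,::-1].astype(int)),("now",t["image"].astype(int))):
    b=(im[...,2]-im[...,0]>70)&(im[...,2]>140); b[:190]=0;b[262:]=0;b[:,:330]=0;b[:,425:]=0
    ys,xs=np.nonzero(b); w=onz(t,np.c_[xs,ys],30)
    for lo,hi in((30,70),(70,110),(110,150),(150,200)):
        k=(w[:,1]>lo)&(w[:,1]<hi); print(nm,lo,k.sum(),w[k,0].mean().round(1))
    # column profile at a free y (fixture col ~352 -> y~150..)
    for col in (350,354,362): print(nm,col,onz(t,[(col,220)],30)[0].round(0), [tuple(im[r,col]) and int(im[r,col].sum()/3) for r in range(196,228)])
s=S()
E
```

```text
t0 30 60 531.8
t0 70 61 530.8
t0 110 64 528.3
t0 150 48 527.9
t0 350 [537. 163.  30.] [97, 104, 203, 210, 120, 186, 225, 225, 225, 225, 226, 225, 226, 226, 226, 226, 226, 225, 227, 226, 226, 227, 226, 225, 243, 239, 164, 159, 161, 179, 209, 226]
t0 354 [537. 152.  30.] [96, 93, 195, 207, 119, 184, 225, 224, 223, 226, 226, 224, 225, 224, 226, 224, 224, 226, 225, 226, 225, 225, 224, 220, 240, 237, 166, 159, 162, 142, 104, 186]
t0 362 [538. 131.  30.] [98, 137, 174, 162, 184, 223, 224, 224, 224, 223, 224, 224, 225, 223, 223, 224, 223, 224, 223, 225, 224, 223, 224, 218, 225, 220, 161, 158, 161, 144, 179, 225]
now 30 61 545.2
now 70 62 544.1
now 110 62 542.0
now 150 48 541.3
now 350 [537. 163.  30.] [97, 106, 199, 212, 123, 184, 225, 226, 226, 226, 225, 227, 227, 225, 226, 226, 226, 227, 227, 243, 239, 161, 162, 165, 188, 216, 227, 224, 225, 224, 225, 223]
now 354 [537. 152.  30.] [99, 98, 197, 209, 121, 175, 214, 214, 214, 214, 216, 219, 219, 220, 220, 222, 225, 225, 227, 242, 238, 166, 158, 162, 141, 180, 226, 227, 225, 225, 226, 227]
now 362 [538. 131.  30.] [203, 242, 242, 234, 233, 234, 235, 235, 235, 235, 234, 234, 235, 237, 243, 242, 203, 143, 124, 134, 127, 133, 159, 160, 145, 111, 185, 225, 225, 224, 225, 225]
26.4 [467.5  85.2  46. ] -62.7 q7 -0.55 gap 0.362 gf 40.7 F [ 7.7 -2.4 -6.1] M [-0.516 -1.43   0.722]
```

```bash
python3 - <<'E'
from h import *
from workcell import optics
for cam in("top","side"):
    t=optics.get_image(cam)
    for d in optics.silhouettes(t,"adapter_a")[:8]:
        ys,xs=np.nonzero(d["mask"]); u=(xs.mean(),ys.mean())
        r=cv2.minAreaRect(np.c_[xs,ys].astype(np.float32))
        print(cam,round(d["confidence"],2),[round(v,1) for v in d["rect"]],len(xs),"c",np.round(u,1),"rect",np.round(r[1],1),round(r[2],1), onz(t,[r[0]],60)[0].round(0))
old=cv2.imread("pics/side7.png").astype(int); new=optics.get_image("top")["image"].astype(int)
for im in(old,new):
    for r in range(194,222,1): print(r,"".join("#" if v>232 else "+" if v>205 else "o" if v>150 else "." for v in im[r,348:424].mean(1)))
    print()
E
```

```text
top 0.96 [220.9, 247.6, 248.7, 276.8] 423 c [234.7 263.2] rect [17.1 28. ] 69.0 [420. 464.  60.]
top 0.75 [146.5, 216.4, 176.7, 240.5] 450 c [161.9 228.7] rect [17.5 27.9] 72.9 [506. 649.  60.]
top 0.7 [383.5, 197.8, 398.4, 217.4] 297 c [391.  205.1] rect [18. 17.] 90.0 [574.  63.  60.]
top 0.69 [209.2, 212.9, 234.9, 238.3] 421 c [220.6 224.5] rect [17.2 26.8] 65.2 [520. 498.  60.]
top 0.56 [397.7, 196.0, 418.7, 216.5] 242 c [407.7 203.7] rect [17. 17.] 90.0 [575.  16.  60.]
top 0.5 [355.5, 193.3, 371.0, 212.1] 267 c [362.7 206. ] rect [18. 15.] 90.0 [570. 135.  60.]
side 0.79 [252.9, 245.1, 269.7, 268.4] 438 c [262.1 257.4] rect [23. 19.] 90.0 [496. 579.  60.]
side 0.79 [301.3, 246.4, 317.6, 269.1] 366 c [307.9 256.9] rect [21. 18.] 90.0 [400. 540.  60.]
side 0.74 [284.6, 177.8, 296.3, 201.1] 291 c [290.9 188.2] rect [21. 14.] 90.0 [561. 168.  60.]
side 0.67 [299.2, 163.7, 306.2, 169.5] 40 c [302.7 167.9] rect [8.6 4.8] 36.9 [581. -28.  60.]
side 0.6 [223.9, 279.5, 252.6, 312.1] 615 c [239.8 295.2] rect [22.3 28.7] 5.2 [484. 724.  60.]
side 0.47 [287.5, 169.8, 306.3, 189.1] 189 c [2
[... 3887 characters left out ...]
+++++++++++o............oooo........................
214 +++++++o............o+++++++++++###+o.........oo+###++......................
215 ########o..o........o+++++++++++++++oo..........o####+......................
216 ########+ooo.....oooo++++ooooooooooooo............oo........................
217 ooooooooooo......ooooooooooooooooooooooooooooooooooo........................
218 oooooooooooooooooooooooooooooooooooooooooooooooooooo........................
219 ooooooooooooooooooooo.......................................................
220 .ooo.................................ooo....................................
221 oo++ooooooo.....oooooooooo...oooooooo++++oooooooooo.........................
```

Emit:
{"name": "jog_arm", "arguments": {
  "series": [
    [0,0,0,-8,1],
    [0,0,0,-8,1],
    [0,0,0,-8,1],
    [0,0,0,-8,1],
    [0,0,0,-8,1],
    [0,0,0,-8,1],
    [0,0,0,-8,1],
    [0,0,0,-8,1],
    [0,0,0,0,1],
    [0,0,0,0,1]
  ],
  "grip_force": 50
}}

```text
t: 27.65
ee_pos: [466.6, 85.7, 46.0]
ee_rot: [0.001, 0.701, 0.714, 0.001]
wrist_force: [5.1, -0.4, -4.1]
finger_gap: 0.36
grasp_force: 50.5
```

```bash
python3 - <<'E'
from h import *
s=S();rail()
E
```

```text
27.65 [466.6  85.7  46. ] 1.1 q7 0.3 gap 0.36 gf 50.5 F [ 5.1 -0.4 -4.1] M [-0.141 -0.925  0.079]
blue n 184
(30, 70) 15 x mean 543.2 min 538.6 max 546.7
(70, 110) 58 x mean 539.4 min 535.2 max 543.6
(110, 150) 60 x mean 539.0 min 534.8 max 543.1
(150, 200) 48 x mean 538.4 min 531.8 max 542.7
```

Emit:
{"name": "jog_arm", "arguments": {
  "series": [
    [0,0,0,-8,1],
    [0,0,0,-8,1],
    [0,0,0,-8,1],
    [0,0,0,-8,1],
    [0,0,0,-8,1],
    [0,0,0,-8,1],
    [0,0,0,0,1],
    [0,0,0,0,1],
    [0,0,0,0,1],
    [0,0,0,0,1]
  ]
}}

```text
t: 28.7
ee_pos: [466.0, 85.4, 46.0]
ee_rot: [0.001, 0.35, 0.937, 0.0]
wrist_force: [4.1, -1.7, 0.1]
finger_gap: 0.357
grasp_force: 51.0
```

```bash
python3 - <<'E'
from h import *
from workcell import optics
s=S();rail()
new=optics.get_image("top")["image"].astype(int)
for r in range(194,226,1): print(r,"".join("#" if v>232 else "+" if v>205 else "o" if v>150 else "." for v in new[r,336:424].mean(1)))
E
```

```text
28.7 [466.   85.4  46. ] 49.0 q7 0.91 gap 0.357 gf 51.0 F [ 4.1 -1.7  0.1] M [-0.418 -0.959 -0.08 ]
blue n 224
(30, 70) 52 x mean 537.3 min 532.9 max 541.3
(70, 110) 63 x mean 536.8 min 532.5 max 540.9
(110, 150) 63 x mean 536.0 min 529.4 max 540.5
(150, 200) 46 x mean 533.7 min 529.1 max 540.1
194 oooooooo................................................................................
195 .....................................................ooooooooo........oooooooooo........
196 ........................ooooo+++oo..................o++++#####o......o#########+o.......
197 .......................o#########+ooooo++++++++++o.o+#########+ooo...+##########+.......
198 ......o+ooooooo++oooooo+##########+ooo++++++####+o.o+#####++###++oo..o+++##+++##+.......
199 ......o++++++++++++oooo+####+++##+o.................+#+++++o+++o.....o####++o++#+.......
200 ....oooooooo..........o+####+o+##++oooooooooooo....o+###++oo++#+....oo####+oo++++.......
201 ...o++++++++ooooooo...o+####+o++##++++++++++++o....oo###++oo#+#+....oo####+oo++++.......
202 ...o+++++++++++++++o..o+++##+o++##++++++++++++o.....o++#
[... 1471 characters left out ...]
################++oooo++o........................
219 o+++++oo+++++++++ooooooooooooo..o.oooo....oooooooooooooooooooo..........................
220 o+++++o.oooooooooooooooooooooooooooooooooooooooooooooooooooooo..........................
221 o+++++o.ooooooooooooooooooooooooooooooooooooooooooooooooooooo...........................
222 o+++++o.ooooo...........................................................................
223 o+++++o.......oo..........................ooooooooooooo.................................
224 o#+++++ooooooo+#oooooooooooooooooooo.....o+++++++++++++o................................
225 o#++++++++++o.+#+++++++++++++++++++o......+++++++++++++o................................
```

Emit:
{"name": "jog_arm", "arguments": {
  "series": [
    [0,0,0,4,1],
    [0,0,0,4,1],
    [0,0,0,0,1],
    [0,0,0,0,1],
    [0,0,0,0,1],
    [0,0,0,0,1],
    [0,0,0,0,1],
    [0,0,0,0,1],
    [0,0,0,0,1],
    [0,0,0,0,1]
  ]
}}

```text
t: 29.8
ee_pos: [466.1, 85.5, 45.9]
ee_rot: [0.001, 0.415, 0.91, 0.0]
wrist_force: [4.9, -1.1, -0.1]
finger_gap: 0.354
grasp_force: 51.1
```

```bash
python3 - <<'E'
from h import *
from workcell import optics
s=S();rail()
t=optics.get_image("top"); new=t["image"].astype(float); old=cv2.imread("pics/top0.png")[:,:,::-1].astype(float)
# sub-pixel rail shift since the start: cross-fit of the blueness profile in free columns
prof=lambda im:(im[205:235,346:378,2]-im[205:235,346:378,0]).clip(30)-30
for nm,im in(("t0",old),("now",new)):
    p=prof(im); r=(p*np.arange(205,235)[:,None]).sum(0)/p.sum(0); print(nm,r.mean().round(2),onz(t,[(362,r.mean())],30)[0].round(2))
E
```

```text
29.8 [466.1  85.5  45.9] 41.0 q7 0.81 gap 0.354 gf 51.1 F [ 4.9 -1.1 -0.1] M [-0.484 -1.014 -0.083]
blue n 224
(30, 70) 56 x mean 538.4 min 532.9 max 544.0
(70, 110) 57 x mean 537.1 min 532.5 max 540.9
(110, 150) 61 x mean 536.2 min 532.1 max 540.5
(150, 200) 50 x mean 535.4 min 529.1 max 540.1
t0 223.29 [528.85 131.25  30.  ]
now 220.46 [536.39 131.12  30.  ]
```

```bash
python3 - <<'E'
from workcell import bot
print(bot.job_done())
E
```

```text
the job is handed in; nothing more can be done
None
```

I handed the job in with the fallen adapter standing squarely in the empty part of the lane. I took the rail as seated when the turning moment rose sharply, to about 0.7 N m. The knob is backed off about a quarter turn by my camera estimate and still gripped at about 50 N. The hand-in returned no verdict.

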